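Hang the second parts bin on the desk rail and put the bush in it

TASK

Put the red parts bin up on the desk rail beside the blue one: take the S-hook off the red bin's bail, hook it over the free right-hand part of the rail, and hang the bin by its bail in the hook's lower curl. The plain steel bush is for this bin: it has to end up in it. The fork end, washer and collar still wait to be measured, so leave them where they lie.

Things in the scene. Friction and masses are not known exactly. Their poses are not given: they have to be found in the camera images.
- rail_stand: Fixed desk rail: round steel rail, 10 mm diameter, axis 260 mm above the desk. Origin on the desk below the rail's middle; y runs along the rail to the left, x across it, away from the robot, z up. 12 mm uprights with 22 mm black blocks on top at y = -180 and +180 mm, on feet 80 mm (x) by 30 mm. Rail free from y = -165 to +45 mm; a blue bin like the red one (it swings) hangs at y = +90 mm.
- rail_free (a point): Point on the rail's axis in the middle of its free right-hand part (y = -90 mm in the stand's frame, 260 mm above the desk). Axes as the stand's.
- red_bin: Red open plastic bin on the desk, about 0.15 kg: 100 mm deep (x), 56 mm wide (y; 59 over the bead round the upper 5 mm), 50 mm high, walls and floor 3 mm. Origin at the centre of its underside, z up, white label on its -x end, which faces the robot. It can be gripped across its long sides near the -x end, clear of the bail.
- red_bail (a point): Middle of the bar of the red bin's rigid bail (5 mm wire, does not fold), on the wire's axis, 122 mm above the bin's underside. The bar runs along y, straight for 25 mm either side; its legs go down at y = -31 and +31 mm to the middles of the bin's long sides. Axes as the bin's.
- s_hook: Loose S-hook of steel strip 14 mm wide (y), 3.5 mm thick, 115 mm tall, about 0.05 kg, parked upright with its upper curl on the red bin's bail, lower end in the bin. Origin: centre of the upper curl; z up; lower curl's centre at z = -76 mm; inner radius of both 16 mm. Good grip: across the 14 mm of the straight shank at x = -18 mm, z = 0 to -25 mm. It slants to x = +18 mm at z = -51 mm.
- hook_crown (a point): Highest inner point of the upper curl (x = 0, z = +16 mm in the hook's frame), to rest on the rail's top, the hook's origin 11 mm below the rail's axis. The curl opens downwards and to +x, between its tip (x = 21, z = -6 mm) and the slant: to take it off a bar lift it 30 mm, then move it to -x until the tip is clear; to put it on, the reverse. Axes as the hook's.
- hook_cup (a point): Lowest inner point of the lower curl (x = 0, z = -92 mm in the hook's frame). The curl opens upwards and to -x; its tip is at x = -21, z = -70 mm. The bail goes in from the -x side, over the tip, at about z = -56 mm (below the slant), and is then lowered to rest 2.5 mm above this point, 100.5 mm below the rail's axis. Axes as the hook's.
- bush_a: Plain steel bush, a ring 22 mm in diameter and 18 mm high, standing on the desk, a few tens of grams. Origin at the centre of its underside, z up. It belongs in the red bin.
- clevis_a: Black milled fork end standing on its base: 14 mm (x) by 22 mm (y) by 30 mm high, two prongs up, about 55 g; to be left alone. Origin at the centre of its underside, z up.
- washer: Thick ground steel washer, 34 mm in diameter, 9 mm high, lying flat; to be left alone. Origin at the centre of its underside.
- collar: Dark clamping collar, 28 mm in diameter, 10 mm high, lying flat; to be left alone. Origin at the centre of its underside.

How it is judged:
By the outcome, as a careful person would: the job done as asked, in the order asked, and still so for the second after the job is handed in, with the robot touching nothing.
It also fails if it takes over 69 s, if anything falls off the work surface, if the arm or the gripper's body presses on something with over 40 N, if the wrist force passes 120 N, or if a joint passes its speed limit or range.

ROBOT

A 6-joint arm with a two-finger parallel gripper is mounted at the origin on a cart in front of the work surface, level with it; the furniture and walls round the work are solid. World frame = base frame: x ahead of the robot, y to its left, z up, the work surface at z = 0. Lengths are in m, angles in rad, forces in N, time in s.
With the tool pointing down it reaches from about 0.225 to 0.875 m from the base axis. Payload 3.4 kg.
Tool frame: the origin (TCP) lies at the very end of the fingers, on their centre line; the grasp point (between the pads) lies 19 mm behind it (manip.grasp_offset is the distance from the TCP to the grasp point, in m); x points along the fingers, y is the direction in which the jaws open and shut, and the axes are right-handed (so a half turn about x gives the same grasp; the last joint's range is limited). The gripper opens to 85 mm and grips with 20 to 120 N. Pads are 22 mm wide; open, the fingers measure 114 mm over their backs; the gripper's body (76 mm by 85 mm) begins 54 mm behind the grasp point. The pads swing forward as they close: fully open they stand 13 mm farther back than shut.
Start: joints at [-1.235, 0.276, 1.505, -0, 1.361, -0.121], TCP at [0.254, -0.516, 0.231] pointing down, gripper open.
Joint ranges: [-2.89, 2.89], [-0.75, 2.08], [0.22, 2.7], [-1.18, 4.32], [0.11, 2.71], [-2.7, 2.7]. Speed limits (rad/s): [2.57, 2.57, 3.14, 3.14, 3.14, 3.14].

INTERFACE

Orientations are given as a unit quaternion [w, x, y, z].
In Python, from rig import manip gives the robot as it stands.
- The arm moves only by the tool step_arm, never from a script. Its argument "increments" is a list of rows, each an object with "grip": the opening, from 0 (shut) to 1 (fully open); "delta_pos": the shift along the world's x, y, z in m, a list of three; "twist": the turn about the world's z in degrees. A call has 1 to 10 rows; each row shifts and turns the commanded pose from where the row before left it; what a row does not reach is not made up. A row lasts 1/12 s, in which the tool goes at most 41.7 mm and 7.16 degrees, less where a joint would pass 70% of its speed; a pose out of reach is approached as far as the arm can. A call with a gripper value outside its range is refused whole. The fingers move at their own pace and stop on an object; "force" is the grip in N (left out, the last holds). Time passes only in rows, so rows that do not move let the fingers close. It gives the time, the measured TCP pose, the force and the opening at its end, in the units of the state.
- manip.get_state(): the state, without advancing time (a new reading comes with each control period).
- manip.get_image(name): name is "scene" or "top" or "wrist"; returns a dict with "img" (384x512x3 uint8, red, green, blue), "fx", "fy", "cx", "cy" (pixels), "D" ([k1, k2, p1, p2, k3] as OpenCV has them; the pictures are not rectified), "rvec" (rotation vector, rad) and "tvec" (3), from world to camera coordinates, as OpenCV has them; the wrist camera has in their place "mount" (4x4, takes a point from camera to tool coordinates, whose origin is the TCP and whose axes are the tool frame's). Camera axes: x right, y down, z forward; pixel columns grow to the right and rows downward; lengths in m; the calibration is good to about 2 mm. A picture is of the moment at which its call begins: read the wrist's pose just before it. There is no depth.
- manip.sign_off(): hands the job in, once; it reports no verdict.
The state is a dict: "clock": time; "qpos": joint angles; "qd": joint speeds; "effort": joint torques, N m; "position": TCP position; "ee_rot": TCP orientation; "contact_force": force on the tool from outside, world axes, zero at the start; "moment": the same for the moment, N m; "width": finger opening in m.
Only numpy, scipy, OpenCV 4.12 (cv2) and the standard library are available. Lean on these libraries where they do the work, as an engineer would, in place of code of your own. Each camera call takes 0.05 s, during which the arm holds its last target. There are 200 camera calls.

## Working session

There is one attempt and no reset: what is moved stays moved. The work goes in short steps, Python scripts to look and compute and a tool call to move; the robot and the scene stay as the last step left them, time stands still between calls to the robot, and variables do not carry over. Pictures are saved under pics/ and viewed, about 8 in all and at most 12, crops included, and the job is handed in when it is done.

Besides the shell and the picture viewer there is one more tool, called after "Emit:" as a command line: name --argument value ..., lists and objects as JSON in quotes. step_arm: Moves the arm, as the interface text tells. Its arguments: {"type":"object","properties":{"increments":{"type":"array"},"force":{"type":"number"}},"required":["increments"]}

```bash
mkdir -p pics; cat > h.py <<'E'
import numpy as np, cv2
from rig import manip
from scipy.spatial.transform import Rotation as R
def cam(name):
    s=manip.get_state(); d=manip.get_image(name)
    K=np.array([[d['fx'],0,d['cx']],[0,d['fy'],d['cy']],[0,0,1]]); D=np.array(d['D'],float)
    if 'mount' in d:
        q=s['ee_rot']; T=np.eye(4); T[:3,:3]=R.from_quat([q[1],q[2],q[3],q[0]]).as_matrix(); T[:3,3]=s['position']
        M=T@np.array(d['mount']); Rc=M[:3,:3].T; t=-Rc@M[:3,3]
    else:
        Rc=cv2.Rodrigues(np.array(d['rvec'],float))[0]; t=np.array(d['tvec'],float).ravel()
    return dict(img=d['img'],K=K,D=D,R=Rc,t=t,c=-Rc.T@t)
def ray(c,uv):
    p=cv2.undistortPoints(np.array(uv,float).reshape(-1,1,2),c['K'],c['D']).reshape(-1,2)
    return np.c_[p,np.ones(len(p))]@c['R']
def plane(c,uv,z):
    r=ray(c,uv); return c['c']+r*((z-c['c'][2])/r[:,2])[:,None]
def tri(cs,uvs):
    A=np.zeros((3,3));b=np.zeros(3)
    for c,u in zip(cs,uvs):
        r=ray(c,u)[0]; r/=np.linalg.norm(r); P=np.eye(3)-np.outer(r,r); A+=P;b+=P@c['c']
    return np.linalg.solve(A,b)
def proj(c,X): return cv2.projectPoints(np.array(X,float).reshape(-1,3),cv2.Rodrigues(c['R'])[0],c['t'],c['K'],c['D'])[0].reshape(-1,2)
def save(c,name,crop=None,f=1):
    im=c['img'][:,:,::-1]
    if crop: im=im[crop[1]:crop[3],crop[0]:crop[2]]
    cv2.imwrite('pics/'+name,cv2.resize(im,None,fx=f,fy=f,interpolation=cv2.INTER_CUBIC))
E
python3 - <<'E'
from h import *
import pickle
cs={n:cam(n) for n in('scene','top')}
pickle.dump(cs,open('c0.pkl','wb'))
for n in cs: save(cs[n],n+'0.png',f=1.5); print(n,cs[n]['c'],cs[n]['K'][0,0],cs[n]['R'][2])
s=manip.get_state(); print(s)
E
```

```text
scene [0.08930937 0.51485538 0.67968126] 348.8223387703517 [ 0.53162715 -0.60897755 -0.58865857]
top [ 0.34768344 -0.02510118  1.10731867] 395.54386656328313 [ 0.22038963  0.01245905 -0.97533234]
{'clock': 0.1, 'qpos': array([-1.23503589e+00,  2.76580855e-01,  1.50598699e+00,  2.54405982e-05,
        1.36067086e+00, -1.20998546e-01]), 'qd': array([-0.00065088, -0.00091856, -0.00415921,  0.00092669,  0.00098181,
        0.00112099]), 'effort': array([ 1.33229085e-03, -4.17698514e+01, -2.46405190e+01, -3.14495480e-05,
        5.75111408e-03, -1.20687997e-05]), 'position': array([ 0.25345567, -0.5156304 ,  0.23050598]), 'ee_rot': array([-0.1595071 , -0.688693  , -0.16066621,  0.68880026]), 'contact_force': array([-0.22645628, -0.57867331, -0.19934717]), 'moment': array([-0.01593206,  0.02284188,  0.04520449]), 'width': 0.08536591551567221}
```

View pics/scene0.png

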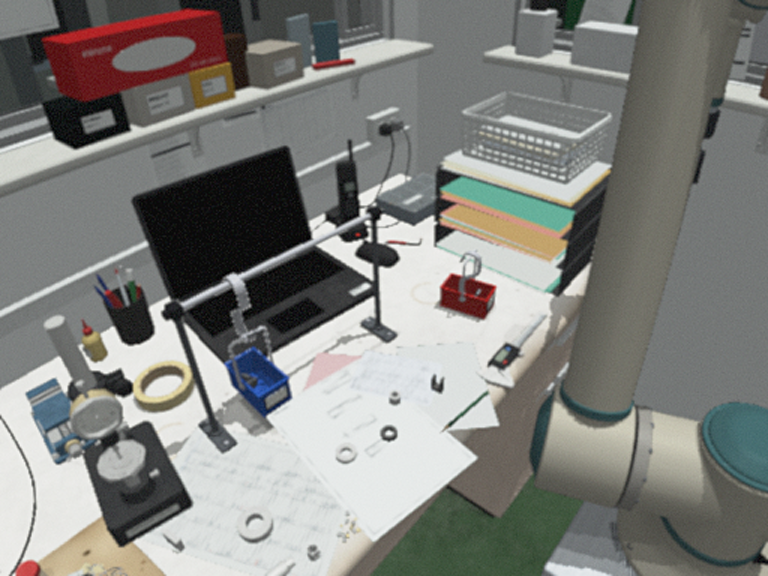

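View pics/top0.png

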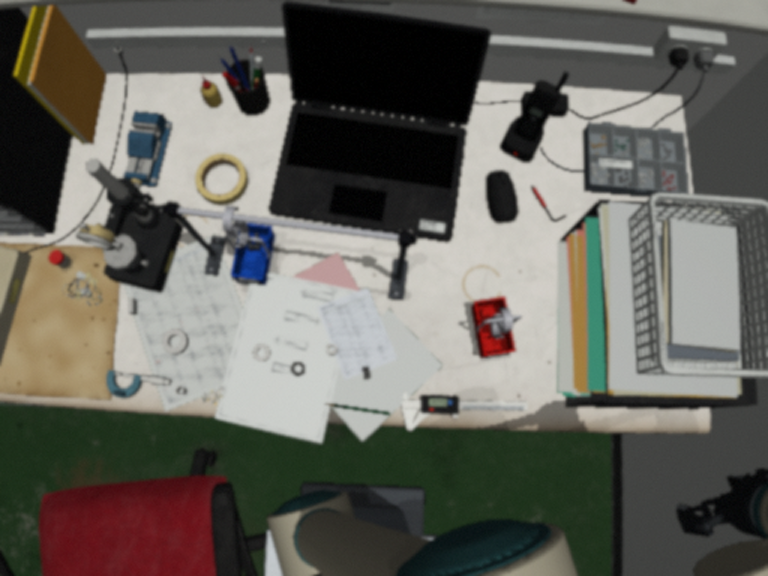

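The scene view shows the rail from (172,310) to (375,212), the red bin with its hook at (467,295), the fork end at (437,383), a bush-like part at (395,398), the collar at (390,433) and the washer at (346,453). There is another small part at (313,550), so I'll measure the candidates.

```bash
python3 - <<'E'
from h import *
import pickle
cs=pickle.load(open('c0.pkl','rb')); t=cs['top'];s=cs['scene']
a=cv2.resize(t['img'][215:285,70:280,::-1],None,fx=3.8,fy=3.8,interpolation=cv2.INTER_CUBIC)
b=cv2.resize(s['img'][240:384,90:330,::-1],None,fx=2.2,fy=2.2,interpolation=cv2.INTER_CUBIC)
w=798; o=np.zeros((a.shape[0]+b.shape[0],w,3),np.uint8); o[:a.shape[0],:a.shape[1]]=a; o[a.shape[0]:,:b.shape[1]]=b
cv2.imwrite('pics/crop1.png',o); print(o.shape,a.shape)
f=lambda u,v:(np.array([u,v])/1.5)
for n,p,q,z in [('bush?',(333,350),(395,398),.009),('washer',(262,352),(346,453),.005),('collar',(298,368),(390,433),.005),('clevis',(366,373),(437,383),.015),('x',(209,392),(313,550),.009)]:
    print(n,plane(t,f(*p),z)[0].round(3),plane(s,f(*q),z)[0].round(3))
print('bin', plane(t,f(493,327),.05), plane(s,f(467,285),.05))
print('railL', tri([t,s],[f(172,209),f(173,310)]),'railR',tri([t,s],[f(407,238),f(375,212)]))
for n,c in cs.items():
    h=cv2.cvtColor(c['img'],cv2.COLOR_RGB2HSV); m=cv2.inRange(h,(0,150,60),(8,255,255))|cv2.inRange(h,(172,150,60),(180,255,255))
    k,l,st,ce=cv2.connectedComponentsWithStats(m)
    for i in range(1,k):
        if st[i,4]>60: print(n,st[i],ce[i],cv2.minAreaRect(np.argwhere(l==i)[:,::-1].astype(np.float32)))
E
```

```text
(583, 798, 3) (266, 798, 3)
bush? [0.48  0.053 0.009] [0.479 0.06  0.009]
washer [0.471 0.187 0.005] [0.468 0.191 0.005]
collar [0.444 0.117 0.005] [0.44  0.119 0.005]
clevis [ 0.44  -0.01   0.015] [ 0.44  -0.007  0.015]
x [0.391 0.279 0.009] [0.393 0.332 0.009]
bin [[ 0.52851712 -0.23671126  0.05      ]] [[ 0.5330205  -0.23776457  0.05      ]]
railL [0.65664134 0.29770452 0.2591269 ] railR [ 0.62152806 -0.06599408  0.26111636]
scene [  28    5  124   63 3847] [86.22693008 33.99350143] ((90.59616088867188, 35.98077392578125), (47.65622329711914, 119.23861694335938), 78.69007110595703)
scene [294 183  36  29 556] [310.78417266 197.32194245] ((309.95001220703125, 196.15000915527344), (33.5201416015625, 22.452167510986328), 18.434946060180664)
scene [ 11 375  15   9 107] [ 18.68224299 379.45794393] ((18.0, 379.0), (8.0, 14.0), 90.0)
top [ 33 167  10   9  73] [ 37.04109589 171.08219178] ((37.5, 171.0), (8.0, 9.0), 90.0)
top [315 199  22  18 218] [323.70183486 206.09633028] ((325.9038391113281, 207.01925659179688), (14.904828071594238, 21.376659393310547), 78.69007110595703)
top [319 216  24  22 300] [328.28333333 228.11666667] ((329.6159973144531, 225.38800048828125), (20.48238754272461, 22.002910614013672), 79.69515228271484)
top [  26  317  125   67 7143] [ 86.30729385 352.39087218] ((88.0, 350.0), (66.0, 124.0), 90.0)
```

View pics/crop1.png

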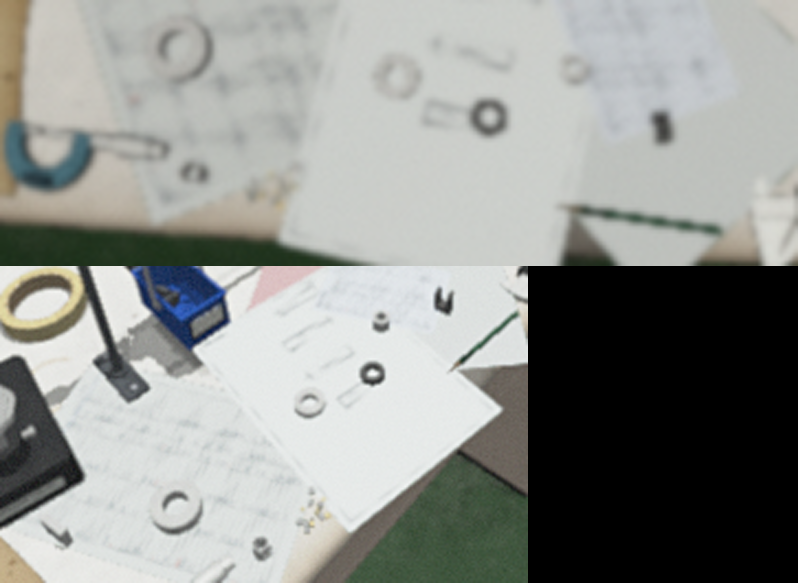

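The bush is at about (0.48, 0.055) and the bin at about (0.53, -0.237). The rail runs from (0.657, 0.298) to (0.622, -0.066). I'll move toward the bin, staying clear of the tray stack.

Emit:
step_arm --increments '[{"grip": 1, "delta_pos": [0, 0.038, 0.01], "twist": -2}, {"grip": 1, "delta_pos": [0, 0.038, 0.01], "twist": -2}, {"grip": 1, "delta_pos": [0, 0.038, 0.01], "twist": -2}, {"grip": 1, "delta_pos": [0, 0.038, 0.01], "twist": -2}, {"grip": 1, "delta_pos": [0.01, 0.038, 0.01], "twist": -2}, {"grip": 1, "delta_pos": [0.02, 0.038, 0.0], "twist": -2}, {"grip": 1, "delta_pos": [0.03, 0.038, 0], "twist": -2}, {"grip": 0.6, "delta_pos": [0.035, 0, 0], "twist": -2}, {"grip": 0.6, "delta_pos": [0.035, 0, 0], "twist": 0}, {"grip": 0.6, "delta_pos": [0.03, 0, 0], "twist": 0}]'

```text
clock: 0.93
position: [0.4106, -0.2553, 0.2815]
ee_rot: [0.063, 0.705, 0.063, -0.704]
contact_force: [-0.1, -0.4, 0.4]
width: 0.052
```

Emit:
step_arm --increments '[{"grip": 0.6, "delta_pos": [0.03, 0, 0], "twist": 0}, {"grip": 0.6, "delta_pos": [0, 0, 0], "twist": 0}, {"grip": 0.6, "delta_pos": [0, 0, 0], "twist": 0}]'

```text
clock: 1.18
position: [0.4396, -0.2561, 0.2803]
ee_rot: [-0.063, -0.704, -0.064, 0.705]
contact_force: [-0.5, 0.3, 0.5]
width: 0.0513
```

```bash
python3 - <<'E'
from h import *
import pickle
c=cam('wrist'); pickle.dump(c,open('w1.pkl','wb')); save(c,'w1.png',f=1.5)
s=manip.get_state(); q=s['ee_rot']; print(s['position'],R.from_quat([q[1],q[2],q[3],q[0]]).as_matrix().round(3).tolist(),c['c'],c['R'][2])
print(proj(c,[[.53,-.237,.05],[.53,-.237,.122]])*1.5)
E
```

```text
[ 0.43847472 -0.2561031   0.28051536] [[-0.002, 0.178, -0.984], [0.001, -0.984, -0.178], [-1.0, -0.001, 0.002]] [ 0.5223998  -0.24042814  0.42224317] [-0.3218086  -0.05746859 -0.94505904]
[[378.17508111 122.63421379]
 [377.53344015 119.90043226]]
```

View pics/w1.png

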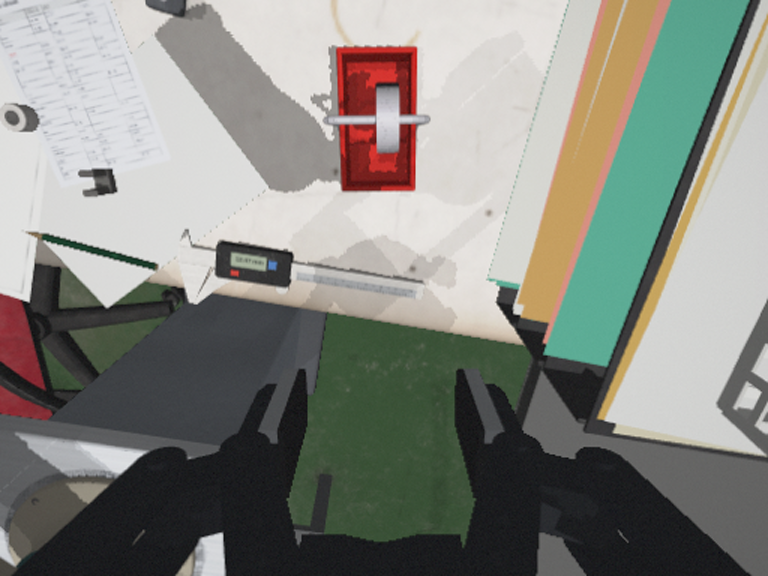

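The wrist view shows the red bin aligned with the tool (yaw about 10°). The bail bar runs along v≈120 from u=329 to 429, and the hook strip spans u=376–398. The bush (18,117) and the fork end (98,180) are also in view.

```bash
python3 - <<'E'
from h import *
import pickle
c=pickle.load(open('w1.pkl','rb'))
f=lambda *p:np.array(p)/1.5
b=plane(c,f((334,120),(425,120)),.122); print('bail',b,b.mean(0),np.linalg.norm(b[1]-b[0]))
p=plane(c,f((377,119),(398,119)),.128); print('hook top',p,p.mean(0),np.linalg.norm(p[1]-p[0]))
r=plane(c,f((336,47),(417,46),(414,190),(342,190)),.05); print('rim',r,r.mean(0))
e=(r[0]+r[1]-r[2]-r[3]); print(np.degrees(np.arctan2(e[1],e[0])), np.linalg.norm(e)/2, np.degrees(np.arctan2(*(b[0]-b[1])[[1,0]]))-90)
print('bush top',plane(c,f((18,117)),.018)); print('clevis',plane(c,f((98,182)),.02))
E
```

```text
bail [[ 0.52518103 -0.21079686  0.122     ]
 [ 0.5351163  -0.26559077  0.122     ]] [ 0.53014866 -0.23819382  0.122     ] 0.05568736234802835
hook top [[ 0.530287   -0.23666505  0.128     ]
 [ 0.53253094 -0.24904954  0.128     ]] [ 0.53140897 -0.24285729  0.128     ] 0.012586137776471879
rim [[ 0.57484047 -0.19797694  0.05      ]
 [ 0.58590819 -0.25544039  0.05      ]
 [ 0.48566134 -0.27395775  0.05      ]
 [ 0.47542157 -0.217529    0.05      ]] [ 0.53045789 -0.23622602  0.05      ]
10.79477950189445 0.10163131098174219 10.277247432800024
bush top [[0.48151408 0.05392926 0.018     ]]
clevis [[ 0.44078535 -0.00994585  0.02      ]]
```

Emit:
step_arm --increments '[{"grip": 0.5, "delta_pos": [0.024, 0.003, 0], "twist": 0}, {"grip": 0.5, "delta_pos": [0.024, 0.003, 0], "twist": 0}, {"grip": 0.5, "delta_pos": [0.022, 0.003, -0.02], "twist": 0}, {"grip": 0.5, "delta_pos": [0, 0, -0.038], "twist": 0}, {"grip": 0.5, "delta_pos": [0, 0, -0.038], "twist": 0}, {"grip": 0.5, "delta_pos": [0, 0, -0.038], "twist": 0}, {"grip": 0.5, "delta_pos": [0, 0, -0.034], "twist": 0}, {"grip": 0.5, "delta_pos": [0, 0, -0.03], "twist": 0}, {"grip": 0.5, "delta_pos": [0, 0, 0], "twist": 0}, {"grip": 0.5, "delta_pos": [0, 0, 0], "twist": 0}]'

```text
clock: 2.07
position: [0.5068, -0.2472, 0.0826]
ee_rot: [-0.061, -0.703, -0.063, 0.706]
contact_force: [0.4, 0.3, 0.8]
width: 0.0426
```

```bash
python3 - <<'E'
from h import *
c=cam('wrist'); save(c,'w2.png',f=1.5); print(manip.get_state()['position'])
o=cam('scene'); save(o,'s2.png',(260,120,400,240),5)
E
```

```text
[ 0.50855764 -0.24817816  0.0844407 ]
```

View pics/w2.png

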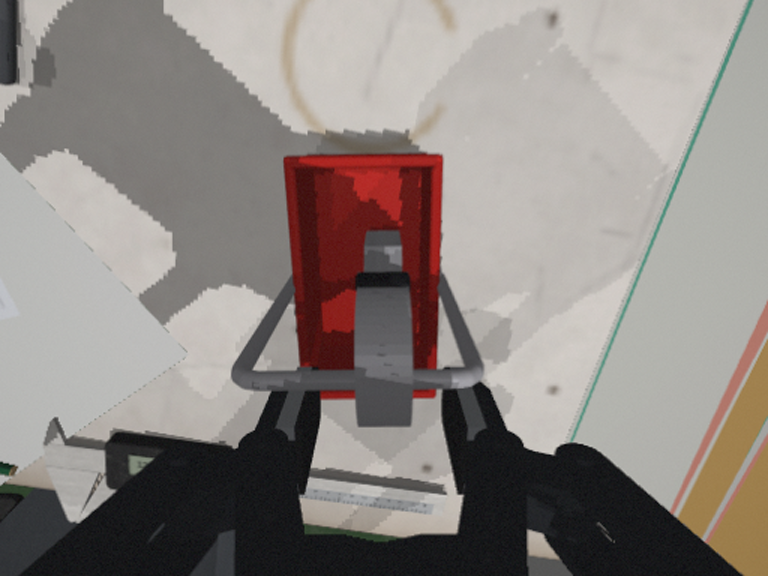

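The hook (u≈384) is centred between the fingers and the pads sit behind the bail, so I'll close.

Emit:
step_arm --increments '[{"grip": 0.1, "delta_pos": [0, 0, 0], "twist": 0}, {"grip": 0.05, "delta_pos": [0, 0, 0], "twist": 0}, {"grip": 0, "delta_pos": [0, 0, 0], "twist": 0}, {"grip": 0, "delta_pos": [0, 0, 0], "twist": 0}, {"grip": 0, "delta_pos": [0, 0, 0], "twist": 0}, {"grip": 0, "delta_pos": [0, 0, 0], "twist": 0}]' --force 60

```text
clock: 2.67
position: [0.5099, -0.2482, 0.0853]
ee_rot: [0.064, 0.705, 0.062, -0.703]
contact_force: [-1.5, 0.3, 6.1]
width: 0.0127
```

Emit:
step_arm --increments '[{"grip": 0, "delta_pos": [0, 0, 0.01], "twist": 0}, {"grip": 0, "delta_pos": [0, 0, 0.01], "twist": 0}, {"grip": 0, "delta_pos": [0, 0, 0.01], "twist": 0}, {"grip": 0, "delta_pos": [-0.015, -0.0027, 0], "twist": 0}, {"grip": 0, "delta_pos": [-0.015, -0.0027, 0], "twist": 0}, {"grip": 0, "delta_pos": [-0.015, -0.0027, 0], "twist": 0}, {"grip": 0, "delta_pos": [0, 0, 0], "twist": 0}, {"grip": 0, "delta_pos": [0, 0, 0], "twist": 0}]'

```text
clock: 3.33
position: [0.4639, -0.2558, 0.1142]
ee_rot: [0.063, 0.705, 0.062, -0.704]
contact_force: [0.4, 1.0, -0.2]
width: 0.0124
```

```bash
python3 - <<'E'
from h import *
c=cam('wrist'); o=cam('scene')
a=cv2.resize(c['img'][100:384,100:420],None,fx=1.25,fy=1.25)
b=cv2.resize(o['img'][110:230,270:400],None,fx=3,fy=3)
im=np.zeros((365,800,3),np.uint8); im[:355,:400]=a; im[:360,405:795]=b
cv2.imwrite('pics/w3.png',im[:,:,::-1]); s=manip.get_state(); print(s['position'],s['width'])
E
```

```text
[ 0.46481233 -0.25586092  0.11386836] 0.01241670714140743
```

View pics/w3.png

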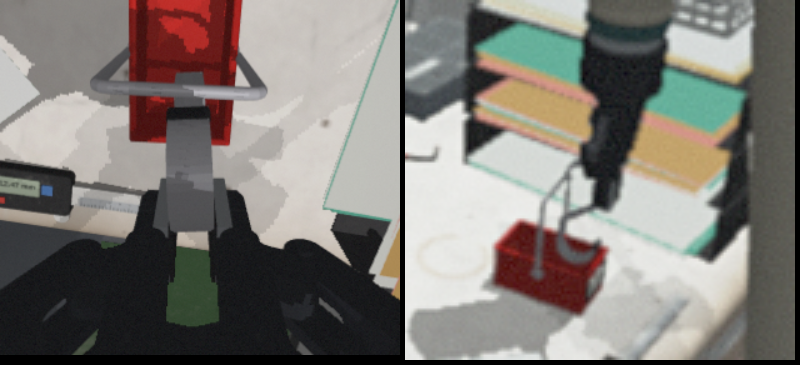

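The hook is off the bail with the tip clear. Next I'll lift it, carry it to a point in front of the rail and turn it to the rail's yaw.

Emit:
step_arm --increments '[{"grip": 0, "delta_pos": [0, 0, 0.03], "twist": 0}, {"grip": 0, "delta_pos": [0, 0, 0.04], "twist": 0}, {"grip": 0, "delta_pos": [0, 0, 0.04], "twist": 0}, {"grip": 0, "delta_pos": [0.006, 0.03, 0.025], "twist": -2}, {"grip": 0, "delta_pos": [0.008, 0.035, 0.02], "twist": -2}, {"grip": 0, "delta_pos": [0.008, 0.036, 0], "twist": -2}, {"grip": 0, "delta_pos": [0.008, 0.036, 0], "twist": -2}, {"grip": 0, "delta_pos": [0.008, 0.036, 0], "twist": -2}, {"grip": 0, "delta_pos": [0.008, 0.036, 0], "twist": -2}, {"grip": 0, "delta_pos": [0.008, 0.036, 0], "twist": -2}]'

```text
clock: 4.27
position: [0.5187, -0.0083, 0.2686]
ee_rot: [-0.024, 0.707, -0.024, -0.706]
contact_force: [0.3, -0.8, -0.7]
width: 0.0124
```

Emit:
step_arm --increments '[{"grip": 0, "delta_pos": [0.006, 0.036, 0], "twist": -1.7}, {"grip": 0, "delta_pos": [0.006, 0.01, 0], "twist": 0}, {"grip": 0, "delta_pos": [0, 0, 0], "twist": 0}, {"grip": 0, "delta_pos": [0, 0, 0], "twist": 0}]'

```text
clock: 4.6
position: [0.5304, 0.0359, 0.2682]
ee_rot: [0.033, -0.706, 0.034, 0.706]
contact_force: [0.4, -0.1, -0.5]
width: 0.013
```

```bash
python3 - <<'E'
from h import *
import pickle
c=cam('wrist'); t=cam('top'); o=cam('scene'); pickle.dump((c,t,o),open('w4.pkl','wb')); save(c,'w4.png',f=1.5)
s=manip.get_state(); print(s['position'],s['width'])
q=s['ee_rot']; Rt=R.from_quat([q[1],q[2],q[3],q[0]]).as_matrix(); print(Rt.round(3).tolist())
fw=np.array([-Rt[0,2],-Rt[1,2],0]); 
H=lambda x,z: s['position']+fw*(0.023+x)+np.array([0,0,.025+z])
for n,x,z in [('top',0,.0195),('tip',.021,-.006),('slantlow',.018,-.051),('cup',0,-.092),('ltip',-.021,-.070)]: print(n,H(x,z).round(4),(proj(c,H(x,z))*1.5).round(),(proj(o,H(x,z))*1.5).round())
E
```

```text
[0.52981004 0.03426571 0.26826915] 0.0126022247694646
[[-0.0, -0.097, -0.995], [-0.001, -0.995, 0.097], [-1.0, 0.001, 0.0]]
top [0.5527 0.032  0.3128] [[391. 400.]] [[364. 219.]]
tip [0.5736 0.03   0.2873] [[390. 286.]] [[356. 230.]]
slantlow [0.5706 0.0303 0.2423] [[387. 256.]] [[359. 256.]]
cup [0.5527 0.032  0.2013] [[386. 271.]] [[368. 282.]]
ltip [0.5318 0.0341 0.2233] [[386. 331.]] [[377. 276.]]
```

View pics/w4.png

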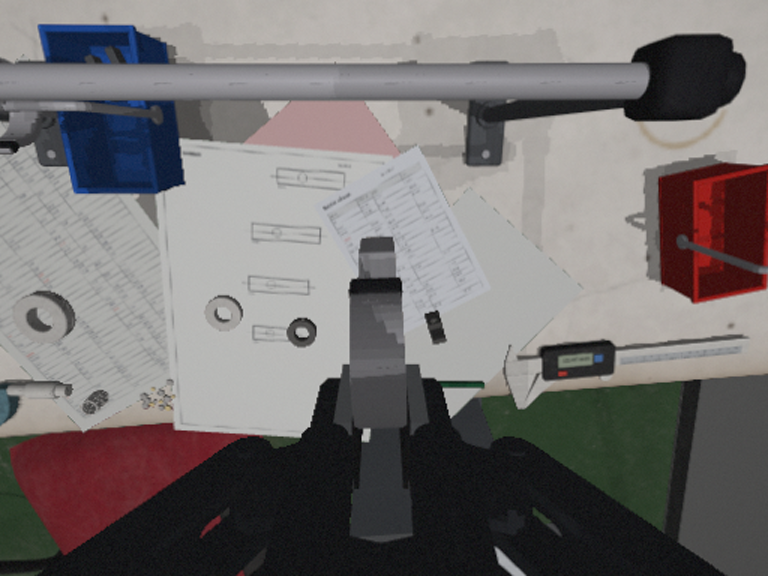

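The hook is upright in the grip: the observed tip at (376,287) matches the predicted v=286. The rail runs level at v≈81, so the yaw matches. Next I'll compute the rail's position.

```bash
python3 - <<'E'
from h import *
import pickle
c,t,o=pickle.load(open('w4.pkl','rb'))
p=plane(c,np.array([(20,80),(376,80.5),(630,81.5)])/1.5,.26); print(p); d=p[0]-p[2]; print(np.degrees(np.arctan2(-d[0],d[1])))
print('block',plane(c,np.array([(650,80)])/1.5,.26))
r=plane(t,np.array([(250,219.5),(380,236)])/1.5,.26); print(r)
print('bush?',(proj(c,[.4815,.054,.018])*1.5))
print(plane(c,np.array([(302,332),(224,313),(434,326)])/1.5,.008))
E
```

```text
[[ 0.63888378  0.13364108  0.26      ]
 [ 0.62920205  0.02864281  0.26      ]
 [ 0.62166052 -0.04663415  0.26      ]]
-5.45740058901299
block [[ 0.6214876  -0.05249159  0.26      ]]
[[ 0.64223854  0.17269428  0.26      ]
 [ 0.62365987 -0.02534236  0.26      ]]
bush? [[365.97602447 291.92875482]]
[[ 0.44367351  0.11965932  0.008     ]
 [ 0.46991258  0.18965971  0.008     ]
 [ 0.43794465 -0.00619965  0.008     ]]
```

Emit:
step_arm --increments '[{"grip": 0, "delta_pos": [0, 0, -0.0135], "twist": 0}, {"grip": 0, "delta_pos": [0.02, -0.002, 0], "twist": 0}, {"grip": 0, "delta_pos": [0.02, -0.002, 0], "twist": 0}, {"grip": 0, "delta_pos": [0.02, -0.002, 0], "twist": 0}, {"grip": 0, "delta_pos": [0.0162, -0.0014, 0], "twist": 0}, {"grip": 0, "delta_pos": [0, 0, 0], "twist": 0}, {"grip": 0, "delta_pos": [0, 0, 0], "twist": 0}]'

```text
clock: 5.33
position: [0.606, 0.0265, 0.2543]
ee_rot: [0.035, -0.706, 0.035, 0.707]
contact_force: [0.2, 0.5, -1.8]
width: 0.0125
```

Emit:
step_arm --increments '[{"grip": 0, "delta_pos": [0, 0, -0.009], "twist": 0}, {"grip": 0, "delta_pos": [0, 0, -0.009], "twist": 0}, {"grip": 0, "delta_pos": [0, 0, -0.007], "twist": 0}, {"grip": 0, "delta_pos": [0, 0, -0.002], "twist": 0}, {"grip": 0, "delta_pos": [0, 0, 0], "twist": 0}]'

```text
clock: 5.75
position: [0.6051, 0.0281, 0.2272]
ee_rot: [0.034, -0.706, 0.034, 0.707]
contact_force: [-0.5, 0.5, -0.1]
width: 0.0127
```

```bash
python3 - <<'E'
from h import *
import pickle
c=cam('wrist'); o=cam('scene'); t=cam('top'); pickle.dump((c,t,o),open('w5.pkl','wb'))
a=cv2.resize(c['img'][60:360,100:412],None,fx=1.25,fy=1.25)
b=cv2.resize(o['img'][90:230,180:310],None,fx=3,fy=3)
im=np.zeros((425,800,3),np.uint8); im[:375,:390]=a; im[:420,400:790]=b
cv2.imwrite('pics/w5.png',im[:,:,::-1]); s=manip.get_state(); print(s['position'],s['width'],s['contact_force'])
E
```

```text
[0.6059578  0.02814208 0.22797017] 0.012587706024081874 [0.28636702 0.10250001 0.00895025]
```

View pics/w5.png

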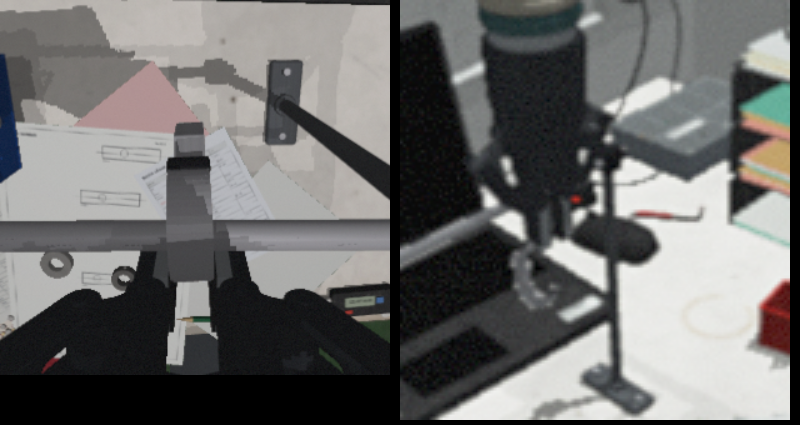

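The hook is over the rail with its tip on the far side. I'll lower it gently to contact.

Emit:
step_arm --increments '[{"grip": 0, "delta_pos": [0, 0, -0.0012], "twist": 0}, {"grip": 0, "delta_pos": [0, 0, -0.0012], "twist": 0}, {"grip": 0, "delta_pos": [0, 0, 0], "twist": 0}]'

```text
clock: 6.15
position: [0.6063, 0.0281, 0.2261]
ee_rot: [-0.034, 0.707, -0.034, -0.706]
contact_force: [-0.5, 0.4, 2.5]
width: 0.0124
```

Emit:
step_arm --increments '[{"grip": 0, "delta_pos": [0, 0, -0.001], "twist": 0}, {"grip": 0, "delta_pos": [0, 0, 0], "twist": 0}]'

```text
clock: 6.32
position: [0.6065, 0.0281, 0.226]
ee_rot: [-0.034, 0.707, -0.034, -0.705]
contact_force: [-1.9, 0.6, 5.9]
width: 0.0129
```

Emit:
step_arm --increments '[{"grip": 0, "delta_pos": [0, 0, -0.001], "twist": 0}, {"grip": 0, "delta_pos": [0, 0, 0], "twist": 0}]'

```text
clock: 6.48
position: [0.6066, 0.0281, 0.2258]
ee_rot: [-0.034, 0.707, -0.034, -0.705]
contact_force: [-2.5, 0.7, 10.0]
width: 0.0127
```

Emit:
step_arm --increments '[{"grip": 0, "delta_pos": [0, 0, 0.0025], "twist": 0}, {"grip": 0.15, "delta_pos": [0, 0, 0], "twist": 0}, {"grip": 0.25, "delta_pos": [0, 0, 0], "twist": 0}, {"grip": 0.35, "delta_pos": [0, 0, 0], "twist": 0}, {"grip": 0.45, "delta_pos": [0, 0, 0], "twist": 0}, {"grip": 0.5, "delta_pos": [0, 0, 0], "twist": 0}, {"grip": 0.5, "delta_pos": [-0.02, 0.002, 0], "twist": 0}, {"grip": 0.5, "delta_pos": [-0.03, 0.003, 0], "twist": 0}, {"grip": 0.5, "delta_pos": [-0.04, 0.004, 0], "twist": 0}, {"grip": 0.5, "delta_pos": [-0.04, 0.004, 0], "twist": 0}]'

```text
clock: 7.32
position: [0.4749, 0.041, 0.2252]
ee_rot: [0.034, -0.706, 0.034, 0.707]
contact_force: [0.2, 0.0, 0.6]
width: 0.0427
```

Emit:
step_arm --increments '[{"grip": 0.5, "delta_pos": [-0.04, 0.004, 0], "twist": 0}, {"grip": 0.5, "delta_pos": [-0.03, 0.01, -0.02], "twist": 0}, {"grip": 0.5, "delta_pos": [0, 0, -0.02], "twist": 0}, {"grip": 0.5, "delta_pos": [0, 0, 0], "twist": 0}, {"grip": 0.5, "delta_pos": [0, 0, 0], "twist": 0}]'

```text
clock: 7.73
position: [0.406, 0.055, 0.1859]
ee_rot: [0.034, -0.706, 0.034, 0.706]
contact_force: [-0.5, 0.4, 0.6]
width: 0.0427
```

```bash
python3 - <<'E'
from h import *
import pickle
c=cam('wrist'); o=cam('scene'); t=cam('top'); pickle.dump((c,t,o),open('w6.pkl','wb'))
a=cv2.resize(c['img'],None,fx=1,fy=1)
b=cv2.resize(o['img'][100:290,180:300],None,fx=2.3,fy=2.3)
im=np.zeros((440,800,3),np.uint8); im[:384,:512]=a; im[:b.shape[0],520:520+b.shape[1]]=b
cv2.imwrite('pics/w6.png',im[:,:,::-1]); s=manip.get_state(); print(s['position'],s['width'],s['contact_force'],proj(c,[.4815,.054,.018]))
E
```

```text
[0.40819185 0.05473721 0.18700182] 0.04276916526300599 [-0.08824538  0.19494268  0.21333938] [[247.76774672  99.23948104]]
```

View pics/w6.png

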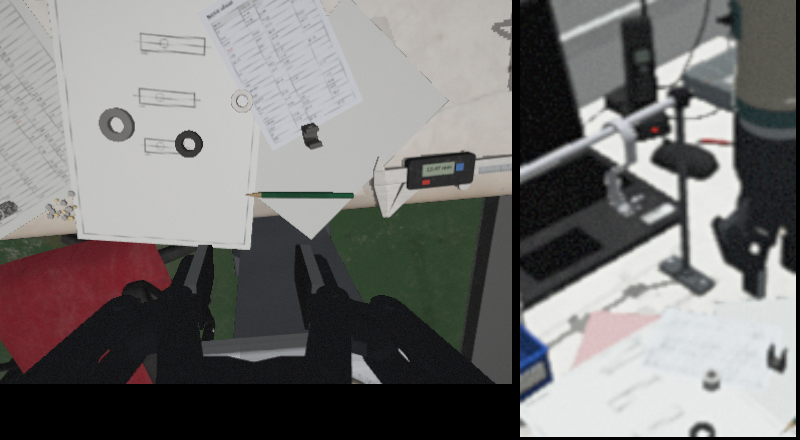

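The hook hangs by itself on the rail. The bush is at pixel (242,101), about (0.480, 0.0595). I'll go and grip it.

Emit:
step_arm --increments '[{"grip": 0.5, "delta_pos": [0.036, 0.0022, -0.01], "twist": 0}, {"grip": 0.5, "delta_pos": [0.036, 0.0022, -0.02], "twist": 0}, {"grip": 0.5, "delta_pos": [0, 0, -0.04], "twist": 0}, {"grip": 0.5, "delta_pos": [0, 0, -0.04], "twist": 0}, {"grip": 0.5, "delta_pos": [0, 0, -0.035], "twist": 0}, {"grip": 0.5, "delta_pos": [0, 0, -0.025], "twist": 0}, {"grip": 0.5, "delta_pos": [0, 0, -0.012], "twist": 0}, {"grip": 0.4, "delta_pos": [0, 0, 0], "twist": 0}, {"grip": 0.3, "delta_pos": [0, 0, 0], "twist": 0}, {"grip": 0.2, "delta_pos": [0, 0, 0], "twist": 0}]' --force 40

```text
clock: 8.72
position: [0.48, 0.0592, 0.0049]
ee_rot: [-0.034, 0.707, -0.034, -0.705]
contact_force: [-0.3, 0.1, 0.4]
width: 0.02
```

Emit:
step_arm --increments '[{"grip": 0.1, "delta_pos": [0, 0, 0], "twist": 0}, {"grip": 0.1, "delta_pos": [0, 0, 0], "twist": 0}, {"grip": 0.1, "delta_pos": [0, 0, 0], "twist": 0}, {"grip": 0.1, "delta_pos": [0, 0, 0], "twist": 0}]'

```text
clock: 9.05
position: [0.4785, 0.0594, 0.0047]
ee_rot: [-0.034, 0.707, -0.034, -0.706]
contact_force: [-0.0, -0.4, -0.5]
width: 0.0197
```

```bash
python3 - <<'E'
from h import *
import pickle
c=cam('wrist'); o=cam('scene'); t=cam('top'); pickle.dump((c,t,o),open('w7.pkl','wb'))
s=manip.get_state(); print(s['position'],s['width'],s['contact_force'])
h=cv2.cvtColor(t['img'],cv2.COLOR_RGB2HSV); m=cv2.inRange(h,(0,150,60),(8,255,255))|cv2.inRange(h,(172,150,60),(180,255,255)); m[:190]=0;m[250:]=0;m[:,:290]=0
pts=np.argwhere(m>0)[:,::-1].astype(np.float32); r=cv2.minAreaRect(pts); print(r, plane(t,[r[0]],.05)); b=plane(t,cv2.boxPoints(r),.05); print(b)
E
```

```text
[0.47842205 0.05943179 0.00451973] 0.01984645265487847 [-0.43534408 -0.3281786   3.8625391 ]
((330.1759338378906, 224.7989044189453), (36.577579498291016, 22.081581115722656), 83.1572265625) [[ 0.51001639 -0.24084544  0.05      ]]
[[ 0.55503636 -0.2047115   0.05      ]
 [ 0.56479006 -0.26524981  0.05      ]
 [ 0.46555511 -0.27666336  0.05      ]
 [ 0.45639383 -0.21715307  0.05      ]]
```

The bush is gripped (width 19.8 mm). The bin was dragged about 20 mm toward the robot when the hook came off, so I'll look again from close by.

Emit:
step_arm --increments '[{"grip": 0.1, "delta_pos": [0, 0, 0.03], "twist": 0}, {"grip": 0.1, "delta_pos": [0, 0, 0.04], "twist": 0}, {"grip": 0.1, "delta_pos": [-0.005, -0.01, 0.04], "twist": 2}, {"grip": 0.1, "delta_pos": [-0.008, -0.03, 0.027], "twist": 2}, {"grip": 0.1, "delta_pos": [-0.008, -0.04, 0.02], "twist": 2}, {"grip": 0.1, "delta_pos": [-0.008, -0.04, 0], "twist": 2}, {"grip": 0.1, "delta_pos": [-0.008, -0.04, 0], "twist": 2}, {"grip": 0.1, "delta_pos": [-0.008, -0.04, 0], "twist": 2}, {"grip": 0.1, "delta_pos": [-0.008, -0.04, 0], "twist": 2}, {"grip": 0.1, "delta_pos": [-0.008, -0.04, 0], "twist": 0}]'

```text
clock: 10.03
position: [0.4168, -0.2189, 0.1595]
ee_rot: [0.053, 0.705, 0.053, -0.705]
contact_force: [0.9, -0.5, -0.6]
width: 0.0202
```

Emit:
step_arm --increments '[{"grip": 0.1, "delta_pos": [-0.008, -0.025, 0], "twist": 0}, {"grip": 0.1, "delta_pos": [0, 0, 0], "twist": 0}, {"grip": 0.1, "delta_pos": [0, 0, 0], "twist": 0}]'

```text
clock: 10.28
position: [0.4091, -0.2433, 0.159]
ee_rot: [-0.051, -0.705, -0.051, 0.705]
contact_force: [-0.9, 0.7, -1.1]
width: 0.0201
```

```bash
python3 - <<'E'
from h import *
import pickle
c=cam('wrist'); pickle.dump(c,open('w8.pkl','wb')); save(c,'w8.png',f=1.5)
s=manip.get_state(); q=s['ee_rot']; Rt=R.from_quat([q[1],q[2],q[3],q[0]]).as_matrix(); print(s['position'],s['width'],Rt[:,2])
E
```

```text
[ 0.40922292 -0.24208447  0.15896311] 0.019836296671870614 [-9.89337242e-01 -1.45642291e-01  3.80305099e-04]
```

View pics/w8.png

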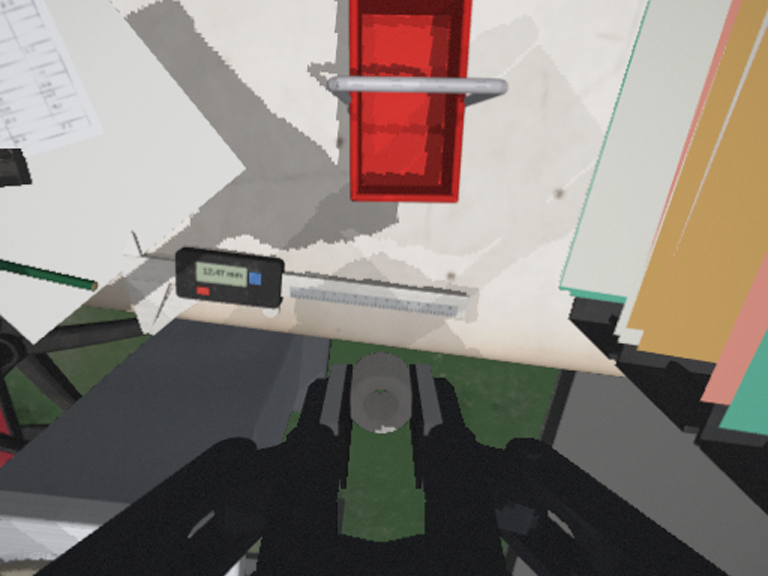

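The bush is held in the jaws. The bail bar runs from (331,84) to (507,87), and the near-rim corners are at (352,201) and (459,202).

```bash
python3 - <<'E'
from h import *
import pickle
c=pickle.load(open('w8.pkl','rb'))
b=plane(c,np.array([(335,84),(503,87)])/1.5,.122); r=plane(c,np.array([(352,201),(459,202)])/1.5,.049)
print(b.mean(0),np.linalg.norm(b[0]-b[1]),r.mean(0),np.linalg.norm(r[0]-r[1]))
for p in(b,r): print(np.degrees(np.arctan2(*(p[0]-p[1])[[1,0]]))-90)
d=b.mean(0)-r.mean(0); print(np.degrees(np.arctan2(d[1],d[0])),np.linalg.norm(d[:2]))
E
```

```text
[ 0.5104695  -0.24171874  0.122     ] 0.05991853572085703 [ 0.46016428 -0.24888165  0.049     ] 0.058174969554418976
7.2914026103290865
7.724909379491933
8.103815794766977 0.05081262387570862
```

Emit:
step_arm --increments '[{"grip": 0.1, "delta_pos": [0.035, -0.002, 0], "twist": 0}, {"grip": 0.1, "delta_pos": [0.035, -0.002, -0.008], "twist": 0}, {"grip": 0.1, "delta_pos": [0, 0, -0.03], "twist": 0}, {"grip": 0.1, "delta_pos": [0, 0, -0.03], "twist": 0}, {"grip": 0.1, "delta_pos": [0, 0, -0.03], "twist": 0}, {"grip": 0.1, "delta_pos": [0, 0, 0], "twist": 0}, {"grip": 0.1, "delta_pos": [0, 0, 0], "twist": 0}, {"grip": 0.1, "delta_pos": [0, 0, 0], "twist": 0}]'

```text
clock: 11.0
position: [0.4808, -0.2459, 0.0625]
ee_rot: [0.053, 0.706, 0.052, -0.705]
contact_force: [1.2, -0.2, -0.4]
width: 0.0199
```

Emit:
step_arm --increments '[{"grip": 0.45, "delta_pos": [0, 0, 0], "twist": 0}, {"grip": 0.45, "delta_pos": [0, 0, 0], "twist": 0}, {"grip": 0.45, "delta_pos": [0, 0, 0], "twist": 0}, {"grip": 0.45, "delta_pos": [0, 0, 0.02], "twist": 0}, {"grip": 0.45, "delta_pos": [0, 0, 0.03], "twist": 0}, {"grip": 0.6, "delta_pos": [0, 0, 0.04], "twist": 0}, {"grip": 1, "delta_pos": [-0.03, -0.002, 0], "twist": 0}, {"grip": 1, "delta_pos": [-0.03, -0.002, 0], "twist": 0}, {"grip": 1, "delta_pos": [0, 0, 0], "twist": 0}, {"grip": 1, "delta_pos": [0, 0, 0], "twist": 0}]'

```text
clock: 11.83
position: [0.4187, -0.2503, 0.1524]
ee_rot: [0.052, 0.706, 0.051, -0.705]
contact_force: [0.4, -0.6, 1.7]
width: 0.0859
```

```bash
python3 - <<'E'
from h import *
import pickle
c=cam('wrist'); o=cam('scene'); pickle.dump(c,open('w9.pkl','wb'))
b=cv2.resize(o['img'][150:230,270:360],None,fx=3,fy=3)
im=np.zeros((400,790,3),np.uint8); im[:384,:512]=c['img']; im[:240,515:785]=b
cv2.imwrite('pics/w9.png',im[:,:,::-1])
s=manip.get_state(); q=s['ee_rot']; Rt=R.from_quat([q[1],q[2],q[3],q[0]]).as_matrix(); print(s['position'],s['width'],Rt[:,2])
E
```

```text
[ 0.42037586 -0.25074145  0.15200095] 0.08577029522951235 [-0.98917695 -0.14671642 -0.0018012 ]
```

View pics/w9.png

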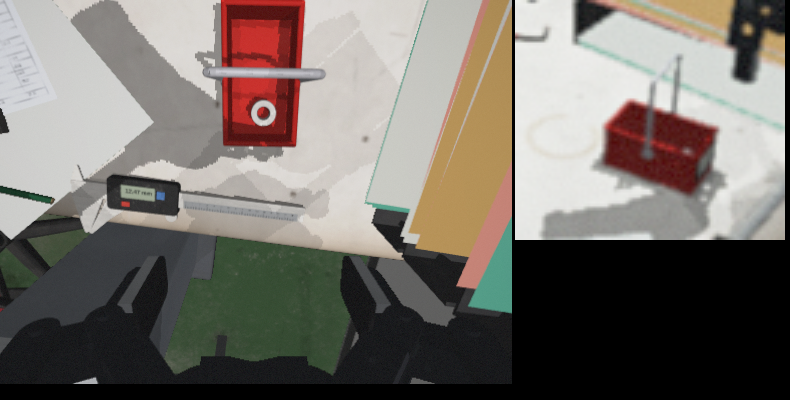

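The bush lies in the bin (263,112). I'll re-measure the bin, then grip it.

```bash
python3 - <<'E'
from h import *
import pickle
c=pickle.load(open('w9.pkl','rb'))
b=plane(c,np.array([(207,72.5),(323,75)]),.122); r=plane(c,np.array([(223.5,145),(296,146)]),.049)
d=b.mean(0)-r.mean(0); print(b.mean(0),r.mean(0),np.degrees(np.arctan2(d[1],d[0])),np.linalg.norm(d[:2]))
E
```

```text
[ 0.51049131 -0.24221569  0.122     ] [ 0.46079128 -0.24858797  0.049     ] 7.306309381141308 0.05010687478204786
```

Emit:
step_arm --increments '[{"grip": 1, "delta_pos": [0.02, 0.001, 0], "twist": -0.8}, {"grip": 1, "delta_pos": [0.0195, 0.001, -0.01], "twist": 0}, {"grip": 1, "delta_pos": [0, 0, -0.035], "twist": 0}, {"grip": 1, "delta_pos": [0, 0, -0.035], "twist": 0}, {"grip": 1, "delta_pos": [0, 0, -0.03], "twist": 0}, {"grip": 1, "delta_pos": [0, 0, -0.023], "twist": 0}, {"grip": 1, "delta_pos": [0, 0, -0.015], "twist": 0}, {"grip": 1, "delta_pos": [0, 0, 0], "twist": 0}, {"grip": 1, "delta_pos": [0, 0, 0], "twist": 0}]' --force 80

```text
clock: 12.68
position: [0.4597, -0.2481, 0.0024]
ee_rot: [-0.047, -0.705, -0.048, 0.706]
contact_force: [0.7, 0.5, 0.2]
width: 0.0855
```

Emit:
step_arm --increments '[{"grip": 0.85, "delta_pos": [0, 0, 0], "twist": 0}, {"grip": 0.75, "delta_pos": [0, 0, 0], "twist": 0}, {"grip": 0.65, "delta_pos": [0, 0, 0], "twist": 0}, {"grip": 0.5, "delta_pos": [0, 0, 0], "twist": 0}, {"grip": 0.4, "delta_pos": [0, 0, 0], "twist": 0}, {"grip": 0.4, "delta_pos": [0, 0, 0], "twist": 0}]'

```text
clock: 13.18
position: [0.4603, -0.2489, 0.0049]
ee_rot: [0.048, 0.706, 0.047, -0.705]
contact_force: [-0.5, 0.3, 6.5]
width: 0.055
```

The bin is gripped on its sides (55 mm). I'll lift it, check it, and carry it across.

Emit:
step_arm --increments '[{"grip": 0.4, "delta_pos": [0, 0, 0.008], "twist": 0}, {"grip": 0.4, "delta_pos": [0, 0, 0.012], "twist": 0}, {"grip": 0.4, "delta_pos": [0, 0, 0.017], "twist": 0}, {"grip": 0.4, "delta_pos": [0, 0, 0.017], "twist": 0}, {"grip": 0.4, "delta_pos": [0, 0, 0.017], "twist": 0}, {"grip": 0.4, "delta_pos": [0, 0, 0], "twist": 0}, {"grip": 0.4, "delta_pos": [0, 0, 0], "twist": 0}]'

```text
clock: 13.77
position: [0.4596, -0.2486, 0.0752]
ee_rot: [0.048, 0.706, 0.047, -0.705]
contact_force: [-0.3, 0.6, -2.7]
width: 0.0552
```

```bash
python3 - <<'E'
from h import *
import pickle
c=cam('wrist'); t=cam('top'); o=cam('scene'); pickle.dump((c,t,o),open('w10.pkl','wb')); s=manip.get_state(); print(s['position'],s['width'],s['contact_force'],s['moment'])
# red mask and bright bail rows in wrist image vs prediction
q=s['ee_rot']; Rt=R.from_quat([q[1],q[2],q[3],q[0]]).as_matrix(); fw=-Rt[:,2]; y=np.array([-fw[1],fw[0],0])
P=lambda x,yy,z: s['position']+fw*(x+.0505)+y*yy+np.array([0,0,z-.0045])
print('pred bail L,R',proj(c,[P(0,.025,.122),P(0,-.025,.122)]).round(1).tolist(),'rim far L,R',proj(c,[P(.05,.0295,.05),P(.05,-.0295,.05)]).round(1).tolist(),'near',proj(c,[P(-.05,.0,.05)]).round(1).tolist())
h=cv2.cvtColor(c['img'],cv2.COLOR_RGB2HSV); m=cv2.inRange(h,(0,150,50),(8,255,255))|cv2.inRange(h,(172,150,50),(180,255,255)); m[:, :150]=0
k,l,st,ce=cv2.connectedComponentsWithStats(m); print(st[1:][st[1:,4]>100])
E
```

```text
[ 0.45826894 -0.24763229  0.07324998] 0.055010446321482255 [-0.2507706  -0.53726043 -1.44893999] [ 0.00692371  0.04649378 -0.0653092 ]
pred bail L,R [[40.7, 397.8], [463.3, 396.8]] rim far L,R [[150.1, 33.1], [354.7, 33.1]] near [[252.8, 316.8]]
[[  154    21   204   296 49845]]
```

The bin is level and firmly held, with the rim within a few pixels of the prediction. I'll carry it to the staging point.

Emit:
step_arm --increments '[{"grip": 0.4, "delta_pos": [0, 0.015, 0], "twist": -0.6}, {"grip": 0.4, "delta_pos": [0, 0.025, 0], "twist": -1.4}, {"grip": 0.4, "delta_pos": [0, 0.032, 0], "twist": -1.8}, {"grip": 0.4, "delta_pos": [0, 0.034, 0], "twist": -2}, {"grip": 0.4, "delta_pos": [0, 0.034, 0], "twist": -2}, {"grip": 0.4, "delta_pos": [0.004, 0.034, 0], "twist": -2}, {"grip": 0.4, "delta_pos": [0.004, 0.034, 0], "twist": -1.6}, {"grip": 0.4, "delta_pos": [0.006, 0.032, 0], "twist": -1.2}, {"grip": 0.4, "delta_pos": [0.008, 0.026, 0], "twist": -0.6}, {"grip": 0.4, "delta_pos": [0.008, 0.0145, 0], "twist": 0}]'

```text
clock: 14.75
position: [0.4878, 0.0352, 0.0731]
ee_rot: [0.034, -0.705, 0.033, 0.707]
contact_force: [0.6, -1.0, -1.2]
width: 0.055
```

Emit:
step_arm --increments '[{"grip": 0.4, "delta_pos": [0.01, 0.004, 0], "twist": 0}, {"grip": 0.4, "delta_pos": [0.01, 0, 0], "twist": 0}, {"grip": 0.4, "delta_pos": [0, 0, 0], "twist": 0}, {"grip": 0.4, "delta_pos": [0, 0, 0], "twist": 0}]'

```text
clock: 15.08
position: [0.5096, 0.0351, 0.0737]
ee_rot: [0.034, -0.706, 0.035, 0.707]
contact_force: [-0.3, 0.6, -1.8]
width: 0.0552
```

```bash
python3 - <<'E'
from h import *
import pickle
c=cam('wrist'); t=cam('top'); o=cam('scene'); pickle.dump((c,t,o),open('w11.pkl','wb')); s=manip.get_state(); print(s['position'],s['width'],s['contact_force'])
q=s['ee_rot']; Rt=R.from_quat([q[1],q[2],q[3],q[0]]).as_matrix(); fw=-Rt[:,2]; print(fw, np.degrees(np.arctan2(fw[1],fw[0])))
h=np.array([.629,.0259,.249]); H=lambda x,z:h+np.array([.9955*x,-.095*x,z])
y=np.array([-fw[1],fw[0],0]); P=lambda x,yy,z: s['position']+fw*(x+.0505)+y*yy+np.array([0,0,z-.0045])
for n,X in [('crown',H(0,.0195)),('ltip',H(-.021,-.07)),('cup',H(0,-.095)),('bail',P(0,0,.122)),('bailL',P(0,.031,.122)),('bailR',P(0,-.031,.122)),('rimfar',P(.05,0,.05))]: print(n,X.round(4),proj(o,X).round(1)[0],proj(c,X).round(1)[0])
a=cv2.resize(o['img'][110:240,190:310],None,fx=3.2,fy=3.2); b=cv2.resize(c['img'],(400,300))
im=np.zeros((420,800,3),np.uint8); im[:416,:384]=a; im[:300,400:]=b
cv2.imwrite('pics/w11.png',im[:,:,::-1])
E
```

```text
[0.50844384 0.03516936 0.07394441] 0.05487876829686967 [ 0.02105859  0.55179429 -2.10851973]
[ 0.99519231 -0.09792875 -0.00149503] -5.619917501886446
crown [0.629  0.0259 0.2685] [221.8 152.2] [261.2 277.7]
ltip [0.6081 0.0279 0.179 ] [230.3 186.4] [237.3 -71.6]
cup [0.629  0.0259 0.154 ] [225.7 191.1] [ 242.6 -162.5]
bail [0.5587 0.0302 0.1914] [244.2 190.1] [261.9 417.1]
bailL [0.5617 0.0611 0.1914] [234.4 195.7] [-17.9 419.1]
bailR [ 0.5557 -0.0006  0.1914] [253.6 184.7] [541.5 418.8]
rimfar [0.6085 0.0253 0.1193] [232.5 204.7] [256.7  31.6]
```

Emit:
step_arm --increments '[{"grip": 0.4, "delta_pos": [0.015, -0.0014, 0], "twist": 0}, {"grip": 0.4, "delta_pos": [0.015, -0.0014, 0], "twist": 0}, {"grip": 0.4, "delta_pos": [0.012, -0.0011, 0], "twist": 0}, {"grip": 0.4, "delta_pos": [0.009, -0.0009, 0], "twist": 0}, {"grip": 0.4, "delta_pos": [0, 0, 0], "twist": 0}, {"grip": 0.4, "delta_pos": [0, 0, 0], "twist": 0}]'

```text
clock: 15.73
position: [0.5596, 0.031, 0.074]
ee_rot: [0.034, -0.706, 0.034, 0.707]
contact_force: [-0.3, 0.2, -1.2]
width: 0.0552
```

Emit:
step_arm --increments '[{"grip": 0.4, "delta_pos": [0.003, -0.0003, 0], "twist": 0}, {"grip": 0.4, "delta_pos": [0.003, -0.0003, 0], "twist": 0}, {"grip": 0.4, "delta_pos": [0, 0, 0], "twist": 0}, {"grip": 0.4, "delta_pos": [0, 0, 0], "twist": 0}]'

```text
clock: 16.07
position: [0.566, 0.0309, 0.0743]
ee_rot: [0.034, -0.706, 0.034, 0.706]
contact_force: [0.4, -0.2, -1.6]
width: 0.0548
```

```bash
python3 - <<'E'
from h import *
import pickle
w0=pickle.load(open('w11.pkl','rb'))
c=cam('wrist'); t=cam('top'); o=cam('scene'); pickle.dump((c,t,o),open('w12.pkl','wb')); s=manip.get_state(); print(s['position'],s['width'],s['contact_force'])
f=s['position']; fw=np.array([.9952,-.0979,0]); b=f+fw*.0505; print('bail hook x',(b-np.array([.629,.0259,0]))@fw*1000,'z',(b[2]+.1175-.249)*1000)
# hook top in wrist image: light-grey pixels around crown; tip edge
h=np.array([.629,.0259,.249]); H=lambda x,z:h+np.array([.9955*x,-.095*x,z])
print('pred crown,tip,rail',proj(c,[H(0,.0195),H(.021,-.006),H(0,.011)]).round(1).tolist())
g=cv2.cvtColor(c['img'],cv2.COLOR_RGB2GRAY); u=int(proj(c,H(0,.0195))[0,0])
for uu in(u-12,u-6,u,u+6,u+70): print(uu,g[20:330:6,uu].tolist() if 0<=uu<512 else '')
E
```

```text
[0.56590302 0.03089112 0.07429328] 0.054722907710909804 [ 0.81744955 -0.22292622 -1.66099215]
bail hook x -12.782368716221345 z -57.20671961078958
pred crown,tip,rail [[255.5, -69.1], [257.4, 94.0], [256.0, -106.6]]
243 [231, 85, 87, 43, 42, 40, 96, 79, 96, 96, 63, 62, 59, 62, 88, 91, 99, 109, 88, 85, 87, 87, 90, 91, 91, 92, 169, 169, 173, 176, 176, 178, 179, 178, 173, 106, 100, 100, 114, 143, 140, 93, 92, 90, 91, 90, 88, 88, 88, 87, 86, 89]
249 [223, 90, 86, 41, 45, 40, 87, 81, 96, 98, 63, 61, 60, 61, 90, 90, 104, 93, 87, 85, 88, 87, 89, 91, 92, 123, 170, 169, 172, 176, 176, 179, 179, 179, 159, 106, 99, 98, 117, 141, 141, 133, 129, 122, 110, 88, 90, 87, 89, 86, 85, 89]
255 [223, 89, 94, 45, 43, 43, 87, 80, 96, 96, 61, 61, 59, 57, 89, 90, 110, 117, 105, 86, 87, 87, 90, 88, 91, 123, 170, 170, 172, 178, 176, 180, 179, 178, 159, 106, 99, 98, 115, 140, 141, 133, 126, 123, 111, 91, 88, 89, 89, 84, 86, 90]
261 [231, 91, 95, 45, 41, 43, 79, 80, 82, 97, 81, 60, 64, 59, 89, 89, 113, 194, 138, 85, 88, 89, 90, 92, 90, 123, 169, 169, 173, 177, 177, 181, 179, 178, 158, 106, 98, 98, 149, 140, 139, 132, 122, 123, 105, 90, 90, 89, 87, 85, 86, 89]
325 [227, 84, 91, 47, 34, 37, 38, 38, 40, 40, 34, 39, 40, 41, 42, 38, 39, 41, 39, 36, 37, 33, 40, 37, 38, 40, 39, 40, 41, 40, 38, 39, 39, 44, 43, 51, 60, 61, 67, 71, 74, 76, 65, 42, 43, 43, 46, 46, 45, 42, 30, 29]
```

Emit:
step_arm --increments '[{"grip": 0.4, "delta_pos": [0.002, -0.0002, 0], "twist": 0}, {"grip": 0.4, "delta_pos": [0.002, -0.0002, 0], "twist": 0}, {"grip": 0.4, "delta_pos": [0, 0, 0], "twist": 0}, {"grip": 0.4, "delta_pos": [0, 0, 0], "twist": 0}]'

```text
clock: 16.55
position: [0.5704, 0.0304, 0.0743]
ee_rot: [-0.034, 0.706, -0.034, -0.706]
contact_force: [0.2, 0.1, -1.7]
width: 0.0547
```

```bash
python3 - <<'E'
from h import *
import pickle
c=cam('wrist'); t=cam('top'); o=cam('scene'); pickle.dump((c,t,o),open('w13.pkl','wb')); s=manip.get_state(); print(s['position'],s['width'],s['contact_force'])
f=s['position']; fw=np.array([.9952,-.0979,0])
h=np.array([.629,.0259,.249]); H=lambda x,z:h+np.array([.9955*x,-.095*x,z]); y=np.array([.0979,.9952,0])
P=lambda x,yy,z: f+fw*(x+.0505)+y*yy+np.array([0,0,z-.0045])
for n,X in [('crown',H(0,.0195)),('ltip',H(-.021,-.07)),('cup',H(0,-.095)),('bail',P(0,0,.122)),('bailL',P(0,.028,.122)),('rimfar',P(.05,0,.05))]: print(n,((proj(o,X)-[190,120])*4.5).round(1)[0],(proj(c,X)*[.78,.78]+[415,0]).round(1)[0])
a=cv2.resize(o['img'][120:240,190:280],None,fx=4.5,fy=4.5,interpolation=cv2.INTER_CUBIC); b=cv2.resize(c['img'],None,fx=.73,fy=.73)
im=np.zeros((540,800,3),np.uint8); im[:540,:405]=a; im[:b.shape[0],415:415+b.shape[1]]=b
t2=cv2.resize(t['img'][110:200,200:340],None,fx=2.7,fy=2.7); im[290:290+243,415:415+378]=t2
cv2.imwrite('pics/w13.png',im[:,:,::-1])
E
```

```text
[0.57012955 0.03041983 0.07421468] 0.054875045542744444 [-0.09068814 -0.40316339 -0.88420499]
crown [143.3 145. ] [614.6 -85.7]
ltip [181.3 299. ] [611.2 301.8]
cup [160.5 320. ] [611.5 164.4]
bail [166.7 270.3] [619.1 318.7]
bailL [127.3 291.4] [421.6 319.6]
rimfar [122.4 337. ] [615.4  21.7]
```

View pics/w13.png

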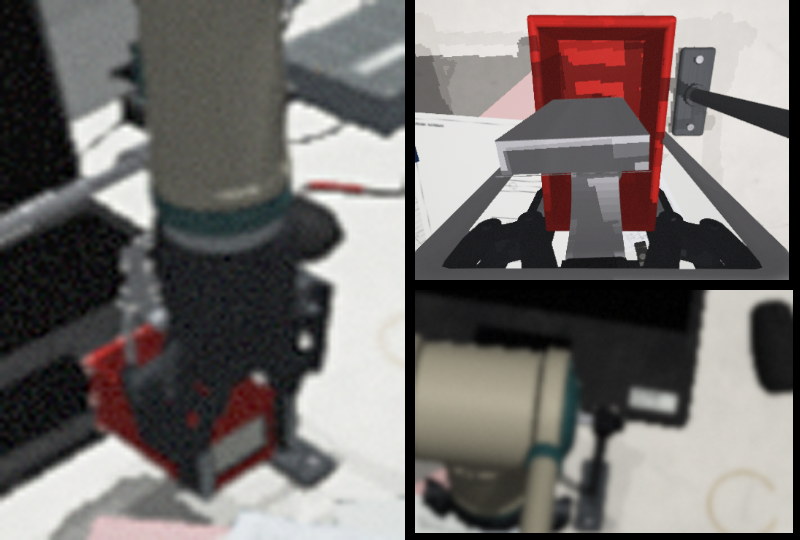

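The scene crop shows the gripper and bin in front of the rail. In the wrist crop the hook's slant is close to the camera at (573,135), and the curl floor strip runs from (597,175) back toward the tip. The bail bar is at the bottom edge, as predicted. I'll check the hook against its free-hanging pose.

```bash
python3 - <<'E'
from h import *
import pickle
c,t,o=pickle.load(open('w13.pkl','rb')); print(c['K'][0,0],c['c'])
a=np.radians(0)
for tilt in (0,3,6):
  a=np.radians(tilt)
  def H(x,z,y=.004):
    dx,dz=x,z-.016  # pivot at crown
    X=dx*np.cos(a)-dz*np.sin(a); Z=dx*np.sin(a)+dz*np.cos(a)
    return np.array([.629,.0259,.265])+np.array([.9955*X+.095*y,-.095*X+.9955*y,Z])
  print(tilt,[(n,(proj(c,H(*p))[0]*.73+[415,0]).round().tolist()) for n,p in dict(uptip=(.021,-.006),slL=(.018,-.051,.011),slR=(.018,-.051,-.003),right=(.0195,-.076),bot=(0,-.092),left12=(-.012,-.0866),ltip=(-.021,-.07)).items()])
E
```

```text
305.7921507973428 [0.65391253 0.02314244 0.21634903]
0 [('uptip', [641.0, 25.0]), ('slL', [470.0, 151.0]), ('slR', [630.0, 151.0]), ('right', [577.0, 96.0]), ('bot', [585.0, 158.0]), ('left12', [585.0, 205.0]), ('ltip', [581.0, 283.0])]
3 [('uptip', [639.0, 38.0]), ('slL', [455.0, 114.0]), ('slR', [633.0, 114.0]), ('right', [576.0, 70.0]), ('bot', [584.0, 139.0]), ('left12', [584.0, 187.0]), ('ltip', [581.0, 263.0])]
6 [('uptip', [637.0, 49.0]), ('slL', [433.0, 68.0]), ('slR', [638.0, 68.0]), ('right', [574.0, 41.0]), ('bot', [584.0, 120.0]), ('left12', [584.0, 169.0]), ('ltip', [580.0, 244.0])]
```

The hook hangs plumb and undisturbed (tilt≈0) and the bail is about 8 mm inside the tip. I'll lower the bail into the curl.

Emit:
step_arm --increments '[{"grip": 0.4, "delta_pos": [0, 0, -0.006], "twist": 0}, {"grip": 0.4, "delta_pos": [0, 0, -0.006], "twist": 0}, {"grip": 0.4, "delta_pos": [0, 0, -0.006], "twist": 0}, {"grip": 0.4, "delta_pos": [0, 0, -0.004], "twist": 0}, {"grip": 0.4, "delta_pos": [0, 0, 0], "twist": 0}, {"grip": 0.4, "delta_pos": [0, 0, 0], "twist": 0}]'

```text
clock: 17.2
position: [0.5699, 0.0304, 0.0517]
ee_rot: [0.034, -0.706, 0.034, 0.707]
contact_force: [0.2, 0.1, -2.7]
width: 0.0547
```

Emit:
step_arm --increments '[{"grip": 0.4, "delta_pos": [0, 0, -0.002], "twist": 0}, {"grip": 0.4, "delta_pos": [0, 0, -0.002], "twist": 0}, {"grip": 0.4, "delta_pos": [0, 0, 0], "twist": 0}]'

```text
clock: 17.45
position: [0.5701, 0.0304, 0.0481]
ee_rot: [0.034, -0.706, 0.034, 0.706]
contact_force: [-0.4, -0.3, -2.4]
width: 0.0548
```

Emit:
step_arm --increments '[{"grip": 0.4, "delta_pos": [0, 0, -0.0015], "twist": 0}, {"grip": 0.4, "delta_pos": [0, 0, 0], "twist": 0}, {"grip": 0.4, "delta_pos": [0, 0, 0], "twist": 0}]'

```text
clock: 17.7
position: [0.5702, 0.0304, 0.0468]
ee_rot: [0.034, -0.706, 0.034, 0.706]
contact_force: [-1.0, -0.9, -2.0]
width: 0.0549
```

Emit:
step_arm --increments '[{"grip": 0.4, "delta_pos": [0, 0, -0.0015], "twist": 0}, {"grip": 0.4, "delta_pos": [0, 0, 0], "twist": 0}, {"grip": 0.4, "delta_pos": [0, 0, 0], "twist": 0}]'

```text
clock: 17.95
position: [0.5702, 0.0304, 0.0453]
ee_rot: [-0.034, 0.706, -0.034, -0.706]
contact_force: [0.4, 0.6, -2.1]
width: 0.055
```

Emit:
step_arm --increments '[{"grip": 0.4, "delta_pos": [0, 0, -0.0015], "twist": 0}, {"grip": 0.4, "delta_pos": [0, 0, 0], "twist": 0}, {"grip": 0.4, "delta_pos": [0, 0, 0], "twist": 0}]'

```text
clock: 18.2
position: [0.5713, 0.0304, 0.0446]
ee_rot: [-0.034, 0.707, -0.034, -0.705]
contact_force: [0.6, 0.4, 4.7]
width: 0.0552
```

Emit:
step_arm --increments '[{"grip": 0.4, "delta_pos": [0, 0, -0.001], "twist": 0}, {"grip": 0.4, "delta_pos": [0, 0, 0], "twist": 0}, {"grip": 0.4, "delta_pos": [0, 0, 0], "twist": 0}]'

```text
clock: 18.45
position: [0.5722, 0.0303, 0.0443]
ee_rot: [-0.034, 0.708, -0.034, -0.705]
contact_force: [0.8, 1.0, 7.3]
width: 0.055
```

Contact is at the height expected for the curl floor. I'll relieve the load, release and back away.

Emit:
step_arm --increments '[{"grip": 0.4, "delta_pos": [0, 0, 0.0015], "twist": 0}, {"grip": 0.4, "delta_pos": [0, 0, 0], "twist": 0}, {"grip": 0.68, "delta_pos": [0, 0, 0], "twist": 0}, {"grip": 0.72, "delta_pos": [0, 0, 0], "twist": 0}, {"grip": 0.78, "delta_pos": [0, 0, 0], "twist": 0}, {"grip": 0.85, "delta_pos": [0, 0, 0], "twist": 0}, {"grip": 1, "delta_pos": [0, 0, 0], "twist": 0}, {"grip": 1, "delta_pos": [0, 0, 0], "twist": 0}, {"grip": 1, "delta_pos": [-0.01, 0.001, 0], "twist": 0}, {"grip": 1, "delta_pos": [-0.015, 0.0014, 0], "twist": 0}]'

```text
clock: 19.28
position: [0.5459, 0.0327, 0.0442]
ee_rot: [-0.034, 0.707, -0.034, -0.706]
contact_force: [1.2, -0.1, 0.5]
width: 0.0853
```

Emit:
step_arm --increments '[{"grip": 1, "delta_pos": [-0.02, 0.002, 0], "twist": 0}, {"grip": 1, "delta_pos": [-0.03, 0.003, 0], "twist": 0}, {"grip": 1, "delta_pos": [-0.035, 0.0034, 0], "twist": 0}, {"grip": 1, "delta_pos": [-0.035, 0.0034, 0.01], "twist": 0}, {"grip": 1, "delta_pos": [-0.02, 0.0, 0.03], "twist": 0}, {"grip": 1, "delta_pos": [-0.01, 0, 0.04], "twist": 0}, {"grip": 1, "delta_pos": [0, 0, 0.04], "twist": 0}, {"grip": 1, "delta_pos": [0, 0, 0.04], "twist": 0}, {"grip": 1, "delta_pos": [0, 0, 0], "twist": 0}, {"grip": 1, "delta_pos": [0, 0, 0], "twist": 0}]'

```text
clock: 20.12
position: [0.3959, 0.0446, 0.2066]
ee_rot: [-0.034, 0.708, -0.034, -0.704]
contact_force: [0.4, 0.6, -0.4]
width: 0.0857
```

```bash
cat > chk.py <<'E'
from h import *
c=cam('wrist'); t=cam('top'); o=cam('scene'); s=manip.get_state(); print(s['clock'],s['position'],s['contact_force'])
h=np.array([.629,.0279,.249]); H=lambda x,z,y=0:h+np.array([.9955*x+.095*y,-.095*x+.9955*y,z])
for n,k in [('w',c),('t',t),('s',o)]:
    hs=cv2.cvtColor(k['img'],cv2.COLOR_RGB2HSV); m=cv2.inRange(hs,(0,150,50),(8,255,255))|cv2.inRange(hs,(172,150,50),(180,255,255))
    q,l,st,ce=cv2.connectedComponentsWithStats(m)
    box=np.array([H(x,-.0895-.122+z,y) for x in(-.05,.05) for y in(-.0295,.0295) for z in(0,.05)]); p=proj(k,box)
    print(n,'pred box',p.min(0).round(),p.max(0).round(),[ (a.tolist(),b.round().tolist()) for a,b in zip(st[1:],ce[1:]) if a[4]>80])
    if n=='w':  # bush: grey blob inside the bin
        x0,y0=np.maximum(p.min(0),0).astype(int);x1,y1=p.max(0).astype(int); g=cv2.inRange(hs,(0,0,110),(180,60,255))[y0:y1,x0:x1]
        q,l,st,ce=cv2.connectedComponentsWithStats(g); print('grey in bin',[(a.tolist(),(b+[x0,y0]).round().tolist()) for a,b in zip(st[1:],ce[1:]) if a[4]>30], 'bush pred',proj(k,H(-.031,-.0895-.1,0)).round())
        print('cuts', {nm:proj(k,H(*v)).round(0)[0].tolist() for nm,v in dict(crown=(0,.0195),uptip=(.021,-.006),bailL=(0,-.0895,.028),bailR=(0,-.0895,-.028)).items()})
    cv2.imwrite('pics/f_%s_%d.png'%(n,s['clock']*100),k['img'][:,:,::-1])
E
python3 chk.py
```

```text
20.2667 [0.39356997 0.04473152 0.20298172] [ 0.12617929 -0.02800915 -0.87742637]
w pred box [ 195. -270.] [295. -33.] [([0, 229, 160, 114, 10147], [67.0, 277.0]), ([167, 272, 10, 23, 87], [170.0, 285.0]), ([159, 304, 34, 67, 1231], [178.0, 335.0]), ([76, 378, 22, 6, 82], [88.0, 381.0])]
grey in bin [([0, 0, 100, 237, 21804], [242.0, 110.0]), ([0, 333, 100, 19, 1536], [248.0, 344.0])] bush pred [[247. -73.]]
cuts {'crown': [180.0, -2276.0], 'uptip': [213.0, -1363.0], 'bailL': [175.0, -289.0], 'bailR': [308.0, -289.0]}
t pred box [219. 156.] [246. 198.] [([223, 169, 23, 25, 362], [234.0, 180.0]), ([26, 317, 113, 67, 6310], [80.0, 351.0])]
s pred box [207. 199.] [249. 240.] [([27, 5, 125, 63, 3852], [86.0, 34.0]), ([208, 199, 40, 38, 713], [227.0, 216.0]), ([11, 375, 15, 9, 107], [19.0, 379.0])]
```

The scene view agrees with a hung bin (predicted box 207–249 × 199–240, observed 208–248 × 199–237). I'll raise the wrist to confirm the bush is inside and that the bin is settling.

Emit:
step_arm --increments '[{"grip": 1, "delta_pos": [0, 0, 0.04], "twist": 0}, {"grip": 1, "delta_pos": [0, 0, 0.04], "twist": 0}, {"grip": 1, "delta_pos": [0.02, 0, 0.04], "twist": 0}, {"grip": 1, "delta_pos": [0.03, 0, 0.02], "twist": 0}, {"grip": 1, "delta_pos": [0.03, 0, 0], "twist": 0}, {"grip": 1, "delta_pos": [0.02, 0, 0], "twist": 0}, {"grip": 1, "delta_pos": [0, 0, 0], "twist": 0}, {"grip": 1, "delta_pos": [0, 0, 0], "twist": 0}, {"grip": 1, "delta_pos": [0, 0, 0], "twist": 0}, {"grip": 1, "delta_pos": [0, 0, 0], "twist": 0}]'

```text
clock: 21.1
position: [0.4924, 0.0447, 0.3406]
ee_rot: [0.034, -0.705, 0.034, 0.707]
contact_force: [-0.4, -0.3, 0.9]
width: 0.0856
```

```bash
python3 chk.py
```

```text
21.25 [0.49291433 0.0446686  0.34159393] [-0.17926736  0.05241413  0.14352176]
w pred box [231. -11.] [284.  86.] [([234, 9, 17, 19, 312], [242.0, 18.0]), ([274, 9, 12, 19, 216], [280.0, 18.0]), ([235, 35, 50, 51, 1926], [259.0, 61.0]), ([25, 240, 168, 87, 6544], [91.0, 278.0]), ([182, 297, 27, 55, 551], [198.0, 322.0]), ([150, 311, 33, 54, 798], [165.0, 341.0])]
grey in bin [([0, 0, 53, 32, 999], [257.0, 13.0]), ([43, 29, 10, 5, 50], [278.0, 31.0]), ([0, 39, 6, 47, 221], [232.0, 64.0]), ([22, 46, 16, 3, 39], [260.0, 47.0]), ([23, 58, 17, 19, 182], [261.0, 67.0])] bush pred [[257.  70.]]
cuts {'crown': [261.0, -5.0], 'uptip': [260.0, -31.0], 'bailL': [228.0, 29.0], 'bailR': [288.0, 28.0]}
t pred box [219. 156.] [246. 198.] [([26, 320, 88, 64, 4689], [67.0, 354.0])]
s pred box [207. 199.] [249. 240.] [([27, 5, 125, 63, 3858], [86.0, 34.0]), ([208, 199, 41, 38, 718], [228.0, 216.0]), ([12, 375, 14, 9, 105], [19.0, 379.0])]
```

Emit:
step_arm --increments '[{"grip": 1, "delta_pos": [0, 0, 0], "twist": 0}, {"grip": 1, "delta_pos": [0, 0, 0], "twist": 0}, {"grip": 1, "delta_pos": [0, 0, 0], "twist": 0}, {"grip": 1, "delta_pos": [0, 0, 0], "twist": 0}, {"grip": 1, "delta_pos": [0, 0, 0], "twist": 0}, {"grip": 1, "delta_pos": [0, 0, 0], "twist": 0}, {"grip": 1, "delta_pos": [0, 0, 0], "twist": 0}, {"grip": 1, "delta_pos": [0, 0, 0], "twist": 0}, {"grip": 1, "delta_pos": [0, 0, 0], "twist": 0}, {"grip": 1, "delta_pos": [0, 0, 0], "twist": 0}]'

```text
clock: 22.08
position: [0.4938, 0.0446, 0.3415]
ee_rot: [0.034, -0.706, 0.034, 0.706]
contact_force: [0.7, 0.1, 0.3]
width: 0.0855
```

```bash
python3 chk.py
```

```text
22.2333 [0.49384341 0.04459628 0.34151104] [-0.44288612  0.00132295  0.13954459]
w pred box [231.  -8.] [284.  88.] [([234, 12, 17, 20, 314], [242.0, 22.0]), ([274, 12, 12, 20, 209], [279.0, 22.0]), ([235, 39, 50, 51, 1907], [259.0, 65.0]), ([26, 241, 167, 86, 6404], [91.0, 279.0]), ([182, 296, 28, 58, 560], [198.0, 323.0]), ([151, 311, 32, 54, 782], [165.0, 342.0])]
grey in bin [([0, 0, 53, 36, 1111], [258.0, 14.0]), ([0, 13, 4, 21, 80], [231.0, 23.0]), ([42, 33, 11, 5, 51], [277.0, 35.0]), ([0, 43, 5, 45, 211], [232.0, 66.0]), ([22, 50, 16, 3, 39], [259.0, 51.0]), ([23, 63, 16, 18, 184], [260.0, 71.0])] bush pred [[257.  72.]]
cuts {'crown': [261.0, -2.0], 'uptip': [260.0, -28.0], 'bailL': [228.0, 31.0], 'bailR': [288.0, 31.0]}
t pred box [219. 156.] [246. 198.] [([26, 320, 88, 64, 4691], [67.0, 354.0])]
s pred box [207. 199.] [249. 240.] [([28, 5, 124, 63, 3855], [86.0, 34.0]), ([207, 199, 42, 38, 708], [228.0, 216.0]), ([12, 375, 14, 9, 107], [19.0, 379.0])]
```

The bin is steady, and the bush shows inside it (a 17×19 px grey blob at (260,71), predicted (257,72)). The arm is touching nothing, so I'll hand in.

```bash
python3 -c "
from rig import manip
print(manip.sign_off())"
```

```text
the job is handed in; nothing more can be done
None
```

The red bin now hangs from the S-hook on the free right-hand part of the rail, with the plain bush inside it. I handed the job in at about 22 s. I took the hook off the bail and hung it on the rail, dropped the bush into the bin, then lowered the bin's bail into the hook's lower curl and backed off.

**Last checks:**
- **Bin:** its outline in the scene camera was within about 3 px of the predicted hanging position and steady over three looks about 1 s apart.
- **Bush:** the wrist camera showed a bush-sized grey blob inside the bin, about 3 px from where the bush was expected.
- **Force:** the wrist force read about zero with the gripper well clear.
- **Fork end, washer and collar:** I never moved them, but I did not re-measure them at the end.
- **Viewing limit:** all 12 picture views were used before the release, so the final checks are by pixel measurement only.

**Off-plan:**
- Taking the hook off dragged the bin about 20 mm across the desk, so I re-measured it before gripping.
- The bush fell about 55 mm into the bin, because the gripper had to stay above the bail.
- The bail was released about 8 mm short of the curl's lowest point and slid down on its own.

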